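Tip the square-ended slip stone out of its holder

TASK

Take the square-ended sharpening stone out of its wooden holder: press down its end nearer to the robot so that the stone tips up, then lift it out and lay it down gently, flat, in the middle of the rubber mat and lengthwise along it. Leave the round-ended stone lying in the other holder.

Things in the scene. Friction and masses are not known exactly. Their poses are not given: they have to be found in the camera images.
- slip: Wanted grey stone slab, square ends, 130 (x) x 44 (y) x 7 mm, about 90 g; origin: centre of underside. Starts level, centred in line in a dark wood holder screwed to the bench, 148 x 74 x 47 mm, whose 12 mm side walls (3 mm off the stone) and far end wall are flush with its top: no finger room beside it. Its +x points to the far end wall; the end nearer the robot (-x) is open, hollow below.
- bed (a joint): Tilt of the 26 mm wide bed under the wanted stone: 0 level (start), 0.42 rad at the stop. Its stiff cross pin, 36 mm above the bench, 15 mm robotward of the stone's centre, keeps it where left; a lip stops the stone sliding. About 5 N down on the stone 12 mm from its near end sinks its top there from 47 to 31 mm above the bench; 45 mm beyond its centre the underside rises to 64 mm.
- mat: Black rubber mat fixed flat on the bench, 170 long (its x) x 80 wide (its y) x 5 mm thick, origin at the centre of its underside.
- round_slip: Bystander: a stone with half-round ends, 110 x 36 x 7 mm, same grey, origin at the centre of its underside, lying in a second holder of the same make. Not to be moved.

How it is judged:
By the outcome, as a careful person would: the job done as asked, in the order asked, and still so for the second after the job is handed in, with the robot touching nothing.
It also fails if it takes over 53 s, if anything falls off the work surface, if the arm or the gripper's body presses on something with over 40 N, if the wrist force passes 120 N, or if a joint passes its speed limit or range.

ROBOT

A 7-joint arm with a two-finger parallel gripper is mounted at the origin on the work surface. World frame = base frame: x ahead of the robot, y to its left, z up, the work surface at z = 0. Lengths are in m, angles in degrees, forces in N, time in s.
With the tool pointing down it reaches from about 0.425 to 0.825 m from the base axis. Payload 3.6 kg.
Tool frame: the origin (TCP) lies midway between the tips of the shut fingers; the grasp point (between the pads) lies behind it (robot.hold_point_z is the z of the grasp point in the tool frame, in m); z points along the fingers, y is the line along which they close (so a half turn about z gives the same grasp; the last joint's range is limited). The gripper opens to 93 mm and grips with 3 to 60 N. Pads are 15 mm wide; open, the fingers measure 128 mm over their backs; the gripper's body (75 mm by 188 mm) begins 65 mm behind the grasp point.
Start: joints at [66.721, 35.231, -0.722, 81.555, 0.464, 63.22, -2.315], TCP at [0.241, -0.604, 0.219] pointing down, gripper open.
Joint ranges: [-178.69, 178.69], [-17.37, 117.87], [-77.05, 75.6], [15.02, 138.74], [-78.02, 258.01], [0.78, 113.62], [-162.83, 162.83]. Speed limits (degrees/s): [159.86, 159.86, 180, 180, 180, 180, 180].

INTERFACE

Orientations are given as a 3x3 rotation matrix whose columns are the frame's x, y, z axes.
In Python, from station import robot, telemetry, get_image gives the robot as it stands (robot), with the cameras as plain functions and the readings (telemetry).
- The arm moves only by the tool drive_effector, called after ">>>" by a JSON object that holds its "op" and its "data". Schema: {"type":"object","properties":{"offsets":{"type":"array","items":{"type":"array","items":{"type":"number"},"minItems":6,"maxItems":6},"minItems":1,"maxItems":12},"aperture":{"type":"number"},"only":{"type":"string"},"quiet":{"type":"boolean"},"lines":{"type":"string"}},"required":["offsets"],"additionalProperties":false}. offsets is a list of rows, 1 to 12 of them, each of 6 numbers: dx, dy, dz in fractions of the full range, 1 being 0.8 m, then a rotation vector rx, ry, rz in normalised numbers (1 is 90 degrees); each row is the pose to reach, as a shift and turn from the pose commanded when the call began, along the tool's axes at that moment; what a row does not reach only later rows make up. A row lasts 1/8 s, in which the tool goes at most 0.0625 m and 10.7 degrees, less where a joint would pass 70% of its speed; a pose out of reach is approached as far as the arm can. aperture is the opening from 0.0 (shut) to 1.0 (fully open), set as the call begins (left out keeps the last). The fingers move at their own pace and stop on an object; the grip force is fixed at half the most. Time passes only in rows, so rows that do not move let the fingers close. The tool returns the time, the measured TCP pose, the force, the opening and the grip force at its end. only (a regular expression) keeps the lines of the reply that match it, lines (a string "A,B") keeps lines A to B, and quiet returns only ok. A shift or turn number past 1, either way, is cut back to 1. Input that does not fit is refused with a message, and nothing moves.
- telemetry.get_obs(): the state, without advancing time (a new reading comes with each control period).
- get_image(name): name is "side" or "top"; returns a dict with "frame" (384x512x3 uint8, blue, green, red), "intrinsics" (3x3 intrinsics, pixels), "dist_coeffs" ([k1, k2, p1, p2, k3] as OpenCV has them; the pictures are not rectified), "rvec" (rotation vector, rad) and "tvec" (3), from world to camera coordinates, as OpenCV has them. Camera axes: x right, y down, z forward; pixel columns grow to the right and rows downward; lengths in m; the calibration is good to about 2 mm. A picture is of the moment at which its call begins. There is no depth.
- robot.hand_in(): hands the job in; it is judged then, once.
The state is a dict: "time": time; "joint_pos": joint angles; "joint_velocities": joint speeds; "joint_torque": joint torques, N m; "eef_pos": TCP position; "tool_rot": TCP orientation; "contact_force": force on the tool from outside, world axes, zero at the start; "torque": the same for the moment, N m; "width": opening from 0.0 (shut) to 1.0 (fully open); "grip_force": force on a finger pad.
Only numpy, scipy, OpenCV 4.12 (cv2) and the standard library are available. Lean on these libraries where they do the work, as an engineer would, in place of code of your own. Each camera call takes 0.05 s, during which the arm holds its last target. There are 200 camera calls.

## Working session

There is one attempt and no reset: what is moved stays moved. The work goes in short steps, Python scripts to look and compute and a tool call to move; the robot and the scene stay as the last step left them, time stands still between calls to the robot, and variables do not carry over. Pictures are saved under pics/ and viewed, at most 10 in all, crops included, and the job is handed in when it is done.

```bash
ls; mkdir -p pics
```

Run:
```python
from station import robot, telemetry, get_image
import cv2
for n in("top","side"):
    d=get_image(n); cv2.imwrite(f"pics/{n}0.png",d["frame"]); print(n,d["rvec"],d["tvec"],d["intrinsics"][0],d["dist_coeffs"])
o=telemetry.get_obs(); print(o["time"],o["eef_pos"],o["tool_rot"],robot.hold_point_z)
```

```text
pics
station.py
top [ 2.13553231 -2.15266129  0.17221246] [0.00832215 0.54669913 0.87487864] [473.16904962   0.         251.78971121] [-0.11694797  0.          0.          0.          0.        ]
side [ 0.9098672  -2.36963644  1.25233416] [0.40644983 0.26445041 0.40549396] [348.35121651   0.         252.81369769] [-0.04978803  0.          0.          0.          0.        ]
0.1 [ 0.24069912 -0.60304087  0.21761007] [[ 9.28726926e-01  3.70763423e-01 -8.83673045e-04]
 [ 3.70764473e-01 -9.28724572e-01  2.09158222e-03]
 [-4.52066866e-05 -2.27014330e-03 -9.99997422e-01]] -0.0188
```

View pics/top0.png

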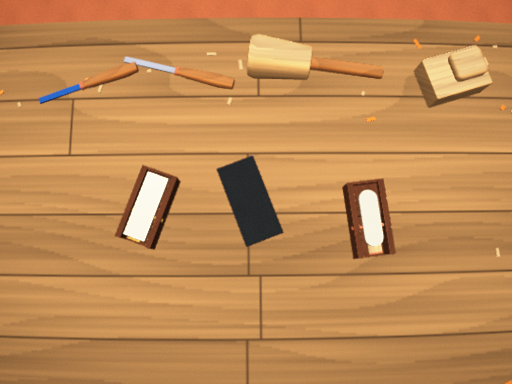

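View pics/side0.png

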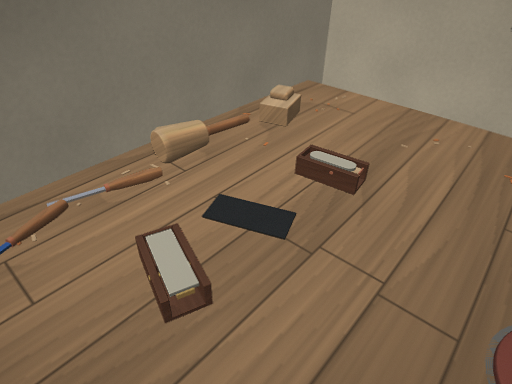

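The top view shows the square stone at about (148,206) in the left holder, the mat at (250,200), and the round stone at (371,218). In the side view the stone is at about (171,262), the mat at (250,215), and the round stone at (333,160). Next I segment the stone and mat and triangulate their corners.

Create h.py:
```python
import numpy as np, cv2
from station import robot, telemetry, get_image
def cam(n):
    d=get_image(n); R=cv2.Rodrigues(np.array(d["rvec"],float))[0]
    return dict(f=d["frame"],K=np.array(d["intrinsics"],float),D=np.array(d["dist_coeffs"],float),R=R,t=np.array(d["tvec"],float).reshape(3,1),rv=np.array(d["rvec"],float))
def und(c,p): return cv2.undistortPoints(np.array(p,float).reshape(-1,1,2),c["K"],c["D"]).reshape(-1,2)
def tri(c1,p1,c2,p2):
    X=cv2.triangulatePoints(np.hstack([c1["R"],c1["t"]]),np.hstack([c2["R"],c2["t"]]),und(c1,p1).T,und(c2,p2).T); return (X[:3]/X[3]).T
def plane(c,p,z):
    u=und(c,p); r=np.c_[u,np.ones(len(u))]@c["R"]; o=(-c["R"].T@c["t"]).ravel()
    return o+r*((z-o[2])/r[:,2])[:,None]
def proj(c,P): return cv2.projectPoints(np.array(P,float).reshape(-1,1,3),c["rv"],c["t"],c["K"],c["D"])[0].reshape(-1,2)
def blob(m,seed):
    n,l=cv2.connectedComponents(m.astype(np.uint8),connectivity=4); m=(l==l[seed[1],seed[0]]).astype(np.uint8)
    return max(cv2.findContours(m,cv2.RETR_EXTERNAL,cv2.CHAIN_APPROX_NONE)[0],key=len)
def quad(cnt):
    # four corners from lines fitted to the sides of the contour
    h=cv2.convexHull(cnt); e=.02*cv2.arcLength(h,True)
    while len(q:=cv2.approxPolyDP(h,e,True))>4: e*=1.15
    q=q.reshape(-1,2).astype(float); P=cnt.reshape(-1,2).astype(float); L=[]
    for i in range(4):
        a,b=q[i],q[(i+1)%4]; d=(b-a)/np.linalg.norm(b-a); s=(P-a)@d; n=abs((P-a)@[-d[1],d[0]])
        k=(s>.12*np.linalg.norm(b-a))&(s<.88*np.linalg.norm(b-a))&(n<3)
        vx,vy,x,y=cv2.fitLine(P[k].astype(np.float32),cv2.DIST_HUBER,0,.01,.01).ravel()
        nn=np.array([-vy,vx]); c=q.mean(0); p=np.array([x,y]); 
        if nn@(p-c)<0: nn=-nn
        L.append(np.r_[nn,nn@p+.5])   # contour runs through the centres of the edge pixels
    return np.array([np.linalg.solve(np.array([L[i-1][:2],L[i][:2]]),[L[i-1][2],L[i][2]]) for i in range(4)])
def match(c1,q1,c2,q2,z):
    W1,W2=plane(c1,q1,z),plane(c2,q2,z)
    return q2[[np.argmin(np.linalg.norm(W2-w,axis=1)) for w in W1]]
```

Run:
```python
from h import *
np.set_printoptions(precision=4,suppress=True)
T,S=cam("top"),cam("side")
def grey(c,lo):
    f=c["f"].astype(int); return (f.min(2)>lo)&(f.max(2)-f.min(2)<45)
def blk(c): return c["f"].max(2)<50
for name,mt,ms,st,ss,z in [("stone",grey(T,150),grey(S,110),(148,206),(171,262),.047),("mat",blk(T),blk(S),(250,200),(250,215),.005),("round",grey(T,150),grey(S,110),(371,218),(333,160),.047)]:
    ct,cs=blob(mt,st),blob(ms,ss)
    if name=="round":
        for c,k in((T,ct),(S,cs)):
            M=cv2.moments(k); print("round",plane(c,[[M["m10"]/M["m00"],M["m01"]/M["m00"]]],z))
        continue
    q1=quad(ct); q2=match(T,q1,S,quad(cs),z)
    X=tri(T,q1,S,q2); print(name,"\n",q1,"\n",q2,"\n",X,X.mean(0))
    for n,c,q in(("top",T,q1),("side",S,q2)):
        P=plane(c,q,z); e=np.linalg.norm(P-np.roll(P,-1,0),axis=1)
        l=0 if e[0]>e[1] else 1; 
        v=(P[(l+1)%4]-P[l])+(P[(l+2)%4]-P[(l+3)%4]); v*=np.sign(v[0])
        print(n,P.mean(0),"sides",e,"yaw",np.degrees(np.arctan2(v[1],v[0])))
```

```text
stone 
 [[147.747  170.6366]
 [168.0651 178.5497]
 [143.612  241.3293]
 [122.8469 233.1225]] 
 [[144.7526 236.4136]
 [170.5769 228.3742]
 [198.6584 282.3123]
 [168.7639 293.97  ]] 
 [[0.5961 0.2077 0.0442]
 [0.5798 0.1671 0.0453]
 [0.458  0.2119 0.0464]
 [0.4737 0.2528 0.0453]] [0.5269 0.2099 0.0453]
top [0.5263 0.2092 0.047 ] sides [0.0434 0.1296 0.0437 0.13  ] yaw -20.347978255062717
side [0.5258 0.211  0.047 ] sides [0.0436 0.1284 0.0438 0.1287] yaw -20.115066374003266
mat 
 [[251.8103 156.0501]
 [282.0423 231.8509]
 [246.3095 245.4829]
 [217.5283 169.2704]] 
 [[218.8957 193.8568]
 [295.8394 212.5705]
 [284.501  239.1099]
 [201.3916 216.4635]] 
 [[ 0.6336  0.0035  0.0036]
 [ 0.4772 -0.0562  0.0037]
 [ 0.4508  0.0154 -0.0017]
 [ 0.6083  0.0747 -0.0013]] [0.5425 0.0094 0.0011]
top [0.5415 0.0088 0.005 ] sides [0.1663 0.0763 0.1653 0.0751] yaw 20.585610514956024
side [0.54  0.013 0.005] sides [0.1679 0.0817 0.168  0.0805] yaw 20.729456727100047
round [[ 0.4995 -0.225   0.047 ]]
round [[ 0.4981 -0.2232  0.047 ]]
```

The measured sizes match: stone 130 x 44 mm at z≈0.046, mat 168 x 78 mm. I take the stone at (0.526, 0.210) with yaw -20.3°, and the mat at (0.541, 0.0105) with yaw 20.65°. Next I compute the row to a waypoint and from there to above the near end.

Create rel.py:
```python
# rel.py x y z yaw tilt : shift/turn from the measured pose, in tool axes. tilt>0 leans the tool's body towards -u (u = heading of yaw)
import sys; from h import *; from scipy.spatial.transform import Rotation as Ro
x,y,z,yaw,tilt=map(float,sys.argv[1:6]); o=telemetry.get_obs(); R=np.array(o["tool_rot"]); a=np.radians(yaw)
u=np.array([np.cos(a),np.sin(a),0]); v=np.array([-u[1],u[0],0])
D=np.c_[-u,v,[0,0,-1]]              # tool x = -u, tool y = v, z down
D=Ro.from_rotvec(-np.radians(tilt)*v).as_matrix()@D
p=np.array([x,y,z])
print("shift",np.round(R.T@(p-o["eef_pos"]),4),"rotvec",np.round(Ro.from_matrix(R.T@D).as_rotvec(degrees=True),2),"toolz",np.round(D[:,2],3),"j",np.round(o["joint_pos"],1),"F",np.round(o["contact_force"],1))
```

```bash
python3 rel.py .53 -.12 .22 -90 0; python3 rel.py .472 .230 .10 -20.3 0;  python3 rel.py .472 .230 .10 -20.3 23
```

```text
shift [ 0.4478 -0.3416 -0.0015] rotvec [-8.000e-02 -5.000e-02 -6.824e+01] toolz [ 0.  0. -1.] j [66.7 35.3 -0.7 81.6  0.5 63.2 -2.3] F [-0.8  0.5  0.3]
shift [ 0.5237 -0.6879  0.119 ] rotvec [-4.0000e-02 -1.1000e-01 -1.3794e+02] toolz [ 0.  0. -1.] j [66.7 35.3 -0.7 81.6  0.5 63.2 -2.3] F [-0.8  0.5  0.3]
shift [ 0.5237 -0.6879  0.119 ] rotvec [ -27.64  -10.72 -135.64] toolz [ 0.366 -0.136 -0.921] j [66.7 35.3 -0.7 81.6  0.5 63.2 -2.3] F [-0.8  0.5  0.3]
```

The manual's scale: shifts go in shares of 0.8 m and turns go in shares of 90 degrees. Converting my numbers, 0.448 m is 0.56, -0.342 m is -0.4275, -68 degrees is -0.7556.

>>> {"op": "drive_effector", "data": {"offsets": [[0.56, -0.4275, 0, 0, 0, -0.7556], [0.56, -0.4275, 0, 0, 0, -0.7556], [0.56, -0.4275, 0, 0, 0, -0.7556], [0.56, -0.4275, 0, 0, 0, -0.7556], [0.56, -0.4275, 0, 0, 0, -0.7556], [0.56, -0.4275, 0, 0, 0, -0.7556], [0.56, -0.4275, 0, 0, 0, -0.7556], [0.56, -0.4275, 0, 0, 0, -0.7556], [0.56, -0.4275, 0, 0, 0, -0.7556], [0.56, -0.4275, 0, 0, 0, -0.7556], [0.56, -0.4275, 0, 0, 0, -0.7556]], "aperture": 0.0}}

```text
time: 1.58
eef_pos: [0.5298, -0.1205, 0.2184]
tool_rot: [[0.004, 1.0, -0.001], [1.0, -0.004, -0.001], [-0.001, -0.001, -1.0]]
contact_force: [-0.0, 0.3, 0.5]
width: 0.006
grip_force: 0.0
```

```bash
python3 rel.py .4716 .2301 .10 -20.3 0
```

```text
shift [ 0.3504 -0.0595  0.1181] rotvec [ -0.08   0.   -69.93] toolz [ 0.  0. -1.] j [ 25.3  27.1 -22.2  98.9  12.   56.3  -1.7] F [-0.   0.3  0.5]
```

In the tool's units: 0.35 m is 0.4375, 0.118 m is 0.1475, -70 degrees is -0.7778.

>>> {"op": "drive_effector", "data": {"offsets": [[0.4375, -0.0744, 0.075, 0, 0, -0.7778], [0.4375, -0.0744, 0.075, 0, 0, -0.7778], [0.4375, -0.0744, 0.075, 0, 0, -0.7778], [0.4375, -0.0744, 0.075, 0, 0, -0.7778], [0.4375, -0.0744, 0.075, 0, 0, -0.7778], [0.4375, -0.0744, 0.075, 0, 0, -0.7778], [0.4375, -0.0744, 0.075, 0, 0, -0.7778], [0.4375, -0.0744, 0.1475, 0, 0, -0.7778], [0.4375, -0.0744, 0.1475, 0, 0, -0.7778], [0.4375, -0.0744, 0.1475, 0, 0, -0.7778]]}}

```text
time: 2.82
eef_pos: [0.4732, 0.2295, 0.1018]
tool_rot: [[-0.937, 0.348, 0.001], [0.348, 0.937, 0.0], [-0.001, 0.001, -1.0]]
contact_force: [1.0, -0.4, 0.8]
width: 0.003
grip_force: 0.0
```

```bash
python3 rel.py .4716 .2301 .052 -20.3 0
```

Run:
```python
from h import *
o=telemetry.get_obs()["eef_pos"]
for n in("top","side"):
    c=cam(n); print(n,proj(c,[o,[.4716,.2301,.047]])); cv2.imwrite(f"pics/{n}1.png",c["f"])
a=cv2.imread("pics/top1.png")[120:300,60:260]; b=cv2.imread("pics/side1.png")[170:350,90:290]
cv2.imwrite("pics/c1.png",np.hstack([cv2.resize(x,None,fx=2,fy=2,interpolation=2) for x in(a,b)]))
```

```text
shift [ 0.0018 -0.      0.0498] rotvec [ 0.03  0.06 -0.07] toolz [ 0.  0. -1.] j [ -4.6  37.6 -36.7 109.   31.8  43.9  10.4] F [ 1.  -0.4  0.8]
top [[127.22929947 230.89576131]
 [134.11525667 233.99407304]]
side [[178.35560169 256.1825751 ]
 [182.80527708 284.42042797]]
```

View pics/c1.png

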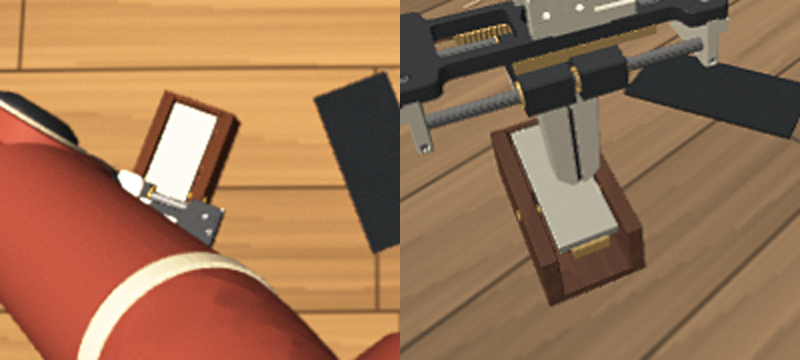

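The side crop shows the shut fingertips at about full-image (180,260), matching the predicted TCP of (178,256). They hang over the near end, between the walls, with the brass lip visible below the stone. Now I go down and feel for contact.

In the tool's units: 0.055 m is 0.0688, 0.0018 m is 0.0023.

>>> {"op": "drive_effector", "data": {"offsets": [[0.0023, 0, 0.0375, 0, 0, 0], [0.0023, 0, 0.0625, 0, 0, 0], [0.0023, 0, 0.0625, 0, 0, 0], [0.0023, 0, 0.065, 0, 0, 0], [0.0023, 0, 0.0675, 0, 0, 0], [0.0023, 0, 0.0688, 0, 0, 0]]}}

```text
time: 3.68
eef_pos: [0.4711, 0.2314, 0.0466]
tool_rot: [[-0.938, 0.346, 0.002], [0.346, 0.938, 0.001], [-0.001, 0.001, -1.0]]
contact_force: [-0.2, 0.7, 4.5]
width: 0.007
grip_force: 2.2
```

>>> {"op": "drive_effector", "data": {"offsets": [[0, 0, 0.0025, 0, 0, 0], [0, 0, 0.0025, 0, 0, 0]]}}

```text
time: 3.92
eef_pos: [0.4705, 0.2316, 0.044]
tool_rot: [[-0.938, 0.345, 0.001], [0.345, 0.938, 0.001], [-0.0, 0.001, -1.0]]
contact_force: [-1.2, 0.4, 4.4]
width: 0.005
grip_force: 2.3
```

>>> {"op": "drive_effector", "data": {"offsets": [[0, 0, 0.0025, 0, 0, 0], [0, 0, 0.005, 0, 0, 0], [0, 0, 0.005, 0, 0, 0]]}}

```text
time: 4.3
eef_pos: [0.47, 0.2317, 0.0395]
tool_rot: [[-0.939, 0.345, -0.001], [0.345, 0.939, 0.001], [0.001, 0.001, -1.0]]
contact_force: [-2.6, 2.1, 3.8]
width: 0.005
grip_force: 1.9
```

In the tool's units: 0.004 m is 0.005, 0.002 m is 0.0025.

>>> {"op": "drive_effector", "data": {"offsets": [[0, 0, 0.0025, 0, 0, 0], [0, 0, 0.005, 0, 0, 0], [0, 0, 0.005, 0, 0, 0]]}}

```text
time: 4.68
eef_pos: [0.47, 0.2314, 0.0354]
tool_rot: [[-0.938, 0.345, -0.001], [0.345, 0.938, 0.001], [0.001, 0.0, -1.0]]
contact_force: [-3.8, 3.6, 2.4]
width: 0.009
grip_force: 2.2
```

>>> {"op": "drive_effector", "data": {"offsets": [[0, 0, 0.0025, 0, 0, 0], [0, 0, 0.0038, 0, 0, 0], [0, 0, 0.0038, 0, 0, 0]]}}

```text
time: 5.05
eef_pos: [0.4703, 0.2311, 0.0325]
tool_rot: [[-0.938, 0.346, -0.0], [0.346, 0.938, 0.0], [0.0, 0.0, -1.0]]
contact_force: [-3.7, 3.0, 4.5]
width: 0.003
grip_force: 2.4
```

>>> {"op": "drive_effector", "data": {"offsets": [[0, 0, 0.0025, 0, 0, 0], [0, 0, 0.0025, 0, 0, 0]]}}

```text
time: 5.3
eef_pos: [0.4704, 0.2311, 0.0312]
tool_rot: [[-0.938, 0.346, 0.0], [0.346, 0.938, -0.0], [-0.0, 0.0, -1.0]]
contact_force: [-5.0, 2.2, 8.2]
width: 0.007
grip_force: 4.7
```

In the tool's units: 0.0015 m is 0.0019.

>>> {"op": "drive_effector", "data": {"offsets": [[0, 0, 0.0019, 0, 0, 0], [0, 0, 0.0019, 0, 0, 0]]}}

```text
time: 5.55
eef_pos: [0.4705, 0.2312, 0.0307]
tool_rot: [[-0.938, 0.346, 0.001], [0.346, 0.938, -0.001], [-0.001, -0.0, -1.0]]
contact_force: [-6.4, 1.5, 16.4]
width: 0.005
grip_force: 8.4
```

>>> {"op": "drive_effector", "data": {"offsets": [[0, 0, -0.0375, 0, 0, 0], [0, 0, -0.075, 0, 0, 0], [0, 0, -0.1125, 0, 0, 0], [0, 0, -0.15, 0, 0, 0], [0, 0, -0.15, 0, 0, 0]]}}

```text
time: 6.18
eef_pos: [0.4733, 0.2294, 0.1506]
tool_rot: [[-0.937, 0.349, 0.005], [0.349, 0.937, -0.001], [-0.005, 0.001, -1.0]]
contact_force: [0.4, -0.7, 0.5]
width: 0.005
grip_force: 0.0
```

Run:
```python
from h import *
S=cam("side");cv2.imwrite("pics/side2.png",S["f"])
T=cam("top");cv2.imwrite("pics/top2.png",T["f"])
cv2.imwrite("pics/c2.png",np.hstack([cv2.resize(S["f"][190:340,100:250],None,fx=3,fy=3),cv2.resize(T["f"][150:270,90:190],None,fx=3,fy=3)[:450].copy() if 0 else cv2.resize(T["f"][150:260,90:190],(409,450))]))
```

```text
(no output)
```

View pics/c2.png

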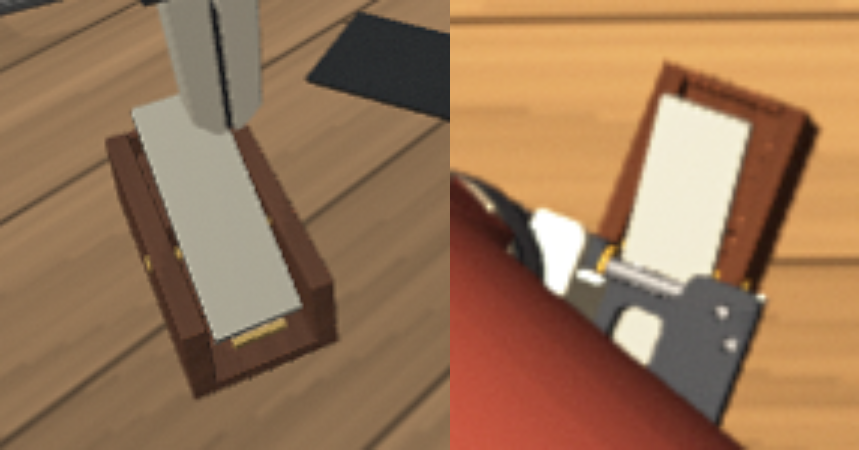

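The side crop shows the stone tipped, with its far end above the walls and its near end resting at the lip. The far-left corner is at about (144,227.7) in the side view and (142.6,172.7) in the top view. I check this against the expected tipped pose and compute the pre-grasp.

Run:
```python
from h import *
np.set_printoptions(precision=4,suppress=True)
T,S=cam("top"),cam("side")
print("far-left",tri(T,[[142.6,172.7]],S,[[144,227.7]]),"expected .5838 .2121 .0787")
u=np.array([.938,-.347,0]);v=np.array([.347,.938,0]);c=np.array([.526,.210,0]);k=np.array([0,0,1])
def P(sx,y,h,th=.42):
    s=sx+.015; C,s_=np.cos(th),np.sin(th); h-=.036
    return c+u*(-.015+s*C-h*s_)+v*y+k*(.036+s*s_+h*C)
Q=[P(.065,.022,.047),P(.065,-.022,.047),P(-.065,-.022,.047),P(-.065,.022,.047)]
print(proj(S,Q),"seen side 144 227.7 / - / 200 291.7 / 171.7 303.3\n",proj(T,Q[:2]),"seen top 142.6 172.7 / 163.3 180.6")
for h in(.0,.06): print("tip target back by",h,P(.035,0,.040+h))
```

```text
far-left [[0.5862 0.2112 0.0716]] expected .5838 .2121 .0787
[[143.7142 225.2239]
 [171.025  217.0995]
 [200.3477 292.0903]
 [171.0123 303.6199]] seen side 144 227.7 / - / 200 291.7 / 171.7 303.3
 [[141.2615 173.1208]
 [162.8147 180.9006]] seen top 142.6 172.7 / 163.3 180.6
tip target back by 0.0 [0.5532 0.1999 0.06  ]
tip target back by 0.06 [0.5303 0.2084 0.1148]
```

The tip-up looks a little short of expected (71.6 versus 78.7 mm). I move up to a high pre-grasp to clear the view, open the fingers, and measure the tilt and the pads.

```bash
python3 rel.py .505 .218 .20 -20.3 24
```

```text
shift [-0.0363  0.0012 -0.0523] rotvec [ -0.17 -24.05   0.03] toolz [ 0.381 -0.141 -0.914] j [ -2.6  34.1 -39.8 106.6  28.1  49.7  13.4] F [ 0.6 -0.2 -0.1]
```

In the tool's units: -0.052 m is -0.065, -0.036 m is -0.045, -24 degrees is -0.2667.

>>> {"op": "drive_effector", "data": {"offsets": [[-0.045, 0.0013, -0.065, 0, -0.2667, 0], [-0.045, 0.0013, -0.065, 0, -0.2667, 0], [-0.045, 0.0013, -0.065, 0, -0.2667, 0], [-0.045, 0.0013, -0.065, 0, -0.2667, 0], [-0.045, 0.0013, -0.065, 0, -0.2667, 0]], "aperture": 0.7}}

```text
time: 7.0
eef_pos: [0.5052, 0.2187, 0.2006]
tool_rot: [[-0.857, 0.347, 0.38], [0.317, 0.938, -0.142], [-0.406, -0.001, -0.914]]
contact_force: [0.7, -0.3, 0.2]
width: 0.495
grip_force: 0.0
```

Create tilt.py:
```python
from h import *
from scipy.optimize import least_squares
np.set_printoptions(precision=4,suppress=True)
S=cam("side");T=cam("top");f=S["f"].astype(int);cv2.imwrite("pics/side3.png",S["f"]);cv2.imwrite("pics/top3.png",T["f"])
cnt=blob((f.min(2)>110)&(f.max(2)-f.min(2)<45),(180,280)); q=quad(cnt); print("side quad",q)
u=np.array([.938,-.347,0]);v=np.array([.347,.938,0]);c0=np.array([.526,.210,0]);k=np.array([0,0,1])
def P(sx,y,h,th,sl=0,c=c0):
    s=sx+sl+.015; C,s_=np.cos(th),np.sin(th); h-=.036
    return c+u*(-.015+s*C-h*s_)+v*y+k*(.036+s*s_+h*C)
def quadP(x): return [P(a*.065,b*.022,.047,x[0],x[1])+v*x[2] for a,b in((1,1),(1,-1),(-1,-1),(-1,1))]
def res(x):
    p=proj(S,quadP(x)); return np.r_[np.array([p[i]-q[np.argmin(np.linalg.norm(q-p[i],axis=1))] for i in range(4)]).ravel()]
r=least_squares(res,[.4,0,0]); print("tilt,slide,side",r.x,"rms px",np.sqrt(np.mean(r.fun**2)))
for h in(0,.03,.06): print("tip back",h,P(.035,0,.040+h,r.x[0],r.x[1])+v*r.x[2])
```

```bash
python3 tilt.py
python3 -c "
import cv2;a=cv2.imread('pics/side3.png')[60:340,60:320];cv2.imwrite('pics/c3.png',cv2.resize(a,None,fx=2.1,fy=2.1,interpolation=2))"
```

```text
side quad [[170.0772 217.6667]
 [200.2941 291.4916]
 [171.2107 302.9738]
 [142.6925 225.86  ]]
tilt,slide,side [0.3859 0.0002 0.0005] rms px 0.3984551211271476
tip back 0 [0.5543 0.2001 0.0586]
tip back 0.03 [0.5438 0.204  0.0864]
tip back 0.06 [0.5332 0.2079 0.1142]
```

View pics/c3.png

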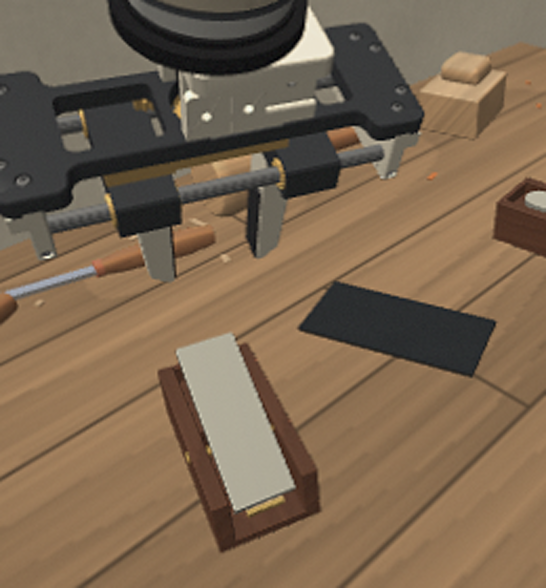

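The fingers are open, with pads reaching nearly to the tips. The stone fits a tilt of 0.386 rad at the lip with no slide. I approach along its normal.

```bash
python3 rel.py .5545 .1999 .0585 -20.3 23
```

```text
shift [ 0.0098 -0.0004  0.1513] rotvec [-0.04  0.96 -0.06] toolz [ 0.366 -0.136 -0.921] j [-17.2  24.7 -27.8 113.8  50.3  43.9  -9.3] F [ 0.4 -0.5 -0.2]
```

In the tool's units: 0.125 m is 0.1563, 0.11 m is 0.1375, 1 degrees is 0.0111.

>>> {"op": "drive_effector", "data": {"offsets": [[0.0125, 0, 0.075, 0, 0.0111, 0], [0.0125, 0, 0.1375, 0, 0.0111, 0], [0.0125, 0, 0.1563, 0, 0.0111, 0], [0.0125, 0, 0.1563, 0, 0.0111, 0]], "aperture": 0.7}}

```text
time: 7.6
eef_pos: [0.5441, 0.2036, 0.0814]
tool_rot: [[-0.864, 0.348, 0.364], [0.32, 0.937, -0.137], [-0.389, -0.002, -0.921]]
contact_force: [0.2, 0.5, 0.8]
width: 0.702
grip_force: 0.0
```

```bash
python3 rel.py .5545 .1999 .0585 -20.3 23
```

```text
shift [-0.0013  0.0002  0.0253] rotvec [-0.14 -0.1  -0.02] toolz [ 0.366 -0.136 -0.921] j [-19.9  36.7 -18.9 116.2  66.8  32.5 -23.4] F [0.2 0.5 0.8]
```

In the tool's units: 0.0253 m is 0.0316, 0.02 m is 0.025.

>>> {"op": "drive_effector", "data": {"offsets": [[-0.0013, 0, 0.0125, 0, 0, 0], [-0.0013, 0, 0.025, 0, 0, 0], [-0.0013, 0, 0.0316, 0, 0, 0], [-0.0013, 0, 0.0316, 0, 0, 0], [-0.0013, 0, 0.0316, 0, 0, 0]]}}

```text
time: 8.22
eef_pos: [0.5539, 0.2015, 0.0603]
tool_rot: [[-0.864, 0.346, 0.367], [0.318, 0.938, -0.135], [-0.391, 0.0, -0.92]]
contact_force: [1.1, -0.3, 0.3]
width: 0.702
grip_force: 0.0
```

Run:
```python
from h import *
S=cam("side");cv2.imwrite("pics/c4.png",cv2.resize(S["f"][170:320,90:290],None,fx=3.5,fy=3.5,interpolation=2))
```

```text
(no output)
```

View pics/c4.png

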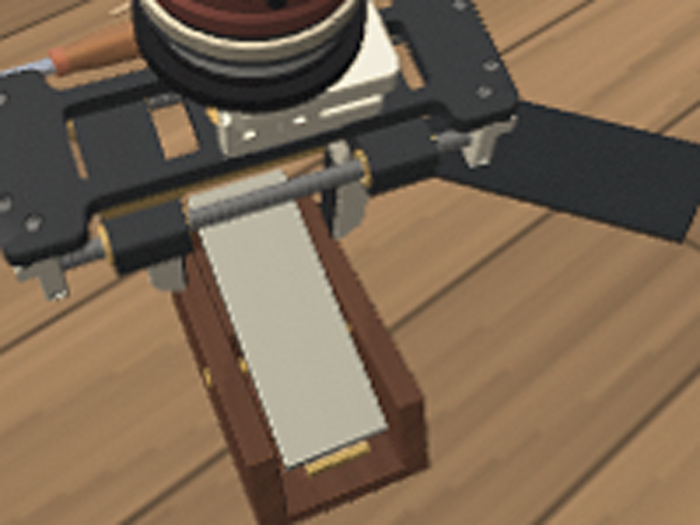

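The fingers straddle the stone over the walls with clearance on both sides. I go 1 mm deeper and close.

In the tool's units: -0.001 m is -0.0013.

>>> {"op": "drive_effector", "data": {"offsets": [[0, -0.0013, 0.0013, 0, 0, 0], [0, -0.0013, 0.0013, 0, 0, 0]]}}

```text
time: 8.52
eef_pos: [0.5539, 0.2, 0.0592]
tool_rot: [[-0.864, 0.346, 0.367], [0.318, 0.938, -0.135], [-0.391, -0.0, -0.92]]
contact_force: [-0.0, -0.1, 0.1]
width: 0.702
grip_force: 0.0
```

>>> {"op": "drive_effector", "data": {"offsets": [[0, 0, 0, 0, 0, 0], [0, 0, 0, 0, 0, 0], [0, 0, 0, 0, 0, 0], [0, 0, 0, 0, 0, 0], [0, 0, 0, 0, 0, 0], [0, 0, 0, 0, 0, 0]], "aperture": 0.0}}

```text
time: 9.28
eef_pos: [0.5539, 0.2003, 0.0591]
tool_rot: [[-0.864, 0.346, 0.367], [0.318, 0.938, -0.135], [-0.391, 0.0, -0.921]]
contact_force: [0.3, 0.1, 0.3]
width: 0.469
grip_force: 30.0
```

In the tool's units: -0.115 m is -0.1438, -0.096 m is -0.12.

>>> {"op": "drive_effector", "data": {"offsets": [[-0.0025, 0, -0.0063, 0, 0, 0], [-0.005, 0, -0.0113, 0, 0, 0], [-0.01, 0, -0.0225, 0, 0, 0], [-0.0175, 0, -0.04, 0, 0, 0], [-0.0275, 0, -0.065, 0, 0, 0], [-0.04, 0, -0.0938, 0, 0, 0], [-0.0513, 0, -0.12, 0, 0, 0], [-0.0613, 0, -0.1438, 0, 0, 0], [-0.0613, 0, -0.1438, 0, 0, 0]]}}

```text
time: 10.4
eef_pos: [0.5548, 0.2006, 0.1862]
tool_rot: [[-0.862, 0.346, 0.37], [0.32, 0.938, -0.133], [-0.393, 0.003, -0.92]]
contact_force: [0.6, 0.7, -0.6]
width: 0.466
grip_force: 30.0
```

Run:
```python
from h import *
S=cam("side");cv2.imwrite("pics/side5.png",S["f"]);cv2.imwrite("pics/c5.png",cv2.resize(S["f"][100:320,70:320],None,fx=2.6,fy=2.6,interpolation=2))
```

```text
(no output)
```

View pics/c5.png

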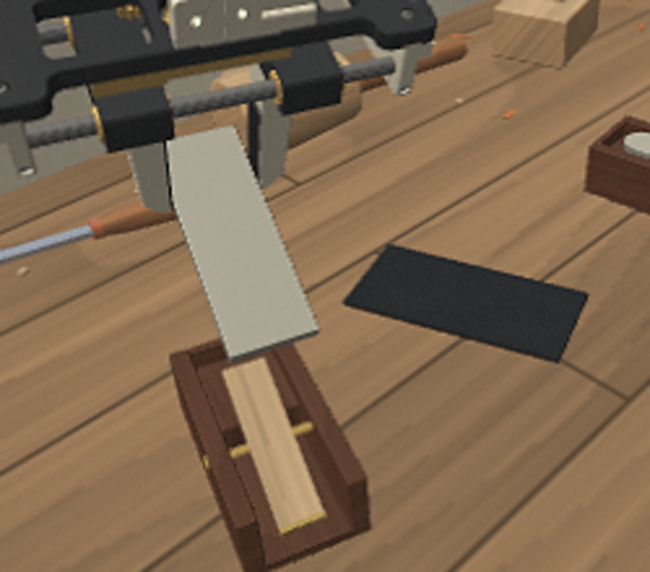

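The side view shows the stone held and clear of the holder, still tilted, with its near end at crop (270,345). Now I go above the mat, level it and turn it.

```bash
python3 rel.py .5738 .0228 .12 20.65 0
```

```text
shift [-0.0481 -0.1595  0.0907] rotvec [ -8.17  22.08 -40.37] toolz [ 0.  0. -1.] j [-12.8  28.5 -27.3 109.8  50.8  42.5  -4. ] F [ 0.7  0.1 -1.7]
```

In the tool's units: -0.1595 m is -0.1994, -0.125 m is -0.1563, -40.4 degrees is -0.4489.

>>> {"op": "drive_effector", "data": {"offsets": [[-0.0175, -0.0625, 0.0125, -0.0222, 0.0667, -0.1111], [-0.0325, -0.1125, 0.0375, -0.0444, 0.1222, -0.2222], [-0.0475, -0.1563, 0.075, -0.0667, 0.1889, -0.3333], [-0.06, -0.1994, 0.1134, -0.0911, 0.2444, -0.4444], [-0.06, -0.1994, 0.1134, -0.0911, 0.2444, -0.4489], [-0.06, -0.1994, 0.1134, -0.0911, 0.2444, -0.4489], [-0.06, -0.1994, 0.1134, -0.0911, 0.2444, -0.4489], [-0.06, -0.1994, 0.1134, -0.0911, 0.2444, -0.4489]]}}

```text
time: 11.45
eef_pos: [0.5728, 0.0246, 0.1199]
tool_rot: [[-0.935, -0.356, 0.001], [-0.356, 0.935, -0.001], [-0.001, -0.001, -1.0]]
contact_force: [-0.5, -0.5, -1.5]
width: 0.467
grip_force: 30.0
```

Create held.py:
```python
from h import *
import sys
S=cam("side");T=cam("top");n=sys.argv[1]
cv2.imwrite(f"pics/side{n}.png",S["f"]);cv2.imwrite(f"pics/top{n}.png",T["f"])
o=telemetry.get_obs(); print(proj(S,[o["eef_pos"]]),proj(T,[o["eef_pos"]]))
```

```bash
python3 held.py 6
```

Run:
```python
import cv2,numpy as np
s=cv2.imread("pics/side6.png")[110:290,140:340];t=cv2.imread("pics/top6.png")[110:290,160:360]
cv2.imwrite("pics/c6.png",np.hstack([cv2.resize(a,None,fx=2,fy=2,interpolation=2) for a in(s,t)]))
```

```text
[[232.3427857  160.07088745]] [[240.62318181 173.51696174]]
```

View pics/c6.png

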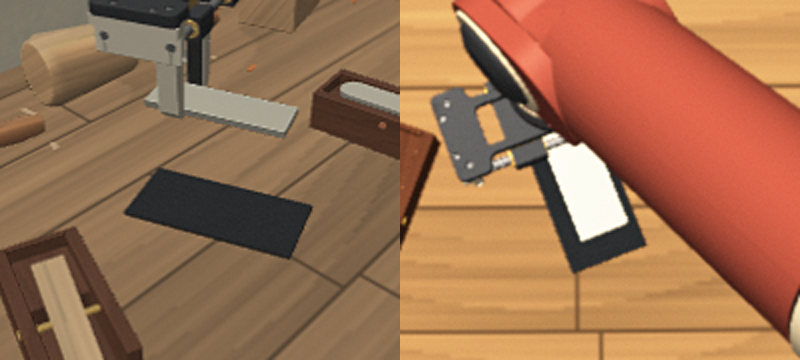

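In the side crop the stone hangs level above the mat, with near-end corners at full-image (288.5,163) and (281.5,176.5) and the far-left corner at (213,158.5). The top crop shows the near end at (274,221) and (251.5,231). I fit its pose in the hand.

Run:
```python
from h import *
from scipy.optimize import least_squares
np.set_printoptions(precision=4,suppress=True)
S,T=cam("side"),cam("top"); o=telemetry.get_obs(); print(o["eef_pos"])
st=np.array([[288.5,163],[281.5,176.5],[213,158.5]]); tt=np.array([[274,221],[251.5,231.]])
g=cv2.cvtColor(T["f"],cv2.COLOR_BGR2GRAY); tt2=cv2.cornerSubPix(g,tt.astype(np.float32).reshape(-1,1,2).copy(),(4,4),(-1,-1),(3,30,.01)).reshape(-1,2); print("top subpix",tt2)
print("tri",tri(T,tt2,S,st[:2]))
def C(x,a,b):
    y,p=x[3],x[4]; u=np.array([np.cos(y)*np.cos(p),np.sin(y)*np.cos(p),np.sin(p)]); v=np.array([-np.sin(y),np.cos(y),0])
    return x[:3]+a*.065*u+b*.022*v       # centre of top face
def res(x): return np.r_[(proj(S,[C(x,-1,-1),C(x,-1,1),C(x,1,1)])-st).ravel(),(proj(T,[C(x,-1,-1),C(x,-1,1)])-tt2).ravel()]
r=least_squares(res,[.54,.01,.126,.36,0]); x=r.x; print("centre top",x[:3],"yaw,pitch deg",np.degrees(x[3:]),"res px",r.fun)
d=x[:3]-o["eef_pos"]; u=np.array([np.cos(x[3]),np.sin(x[3])]); print("centre rel TCP along,across,z",d[:2]@u,d[:2]@[-u[1],u[0]],d[2])
```

```text
[0.5734 0.0236 0.1199]
top subpix [[275.2824 219.552 ]
 [250.3908 230.2015]]
tri [[ 0.4908 -0.0359  0.1215]
 [ 0.4726  0.0081  0.1218]]
centre top [0.5423 0.0088 0.124 ] yaw,pitch deg [20.6842  2.1176] res px [ 0.7948  0.6095  0.6817 -0.4268 -0.7177  0.0091 -0.9252  0.4338  0.5887
 -1.1824]
centre rel TCP along,across,z -0.03432335540636817 -0.002843148461888446 0.004067325432508692
```

```bash
python3 rel.py .5725 .0255 .014 20.65 -1.5
```

```text
shift [0.0002 0.0023 0.1059] rotvec [-0.08  1.54  0.13] toolz [-0.024 -0.009 -1.   ] j [ 23.6  42.7 -47.4 100.3  38.   54.4  71.3] F [ 0.1 -0.9 -0.7]
```

In the tool's units: 0.102 m is 0.1275, 0.098 m is 0.1225, 1.5 degrees is 0.0167.

>>> {"op": "drive_effector", "data": {"offsets": [[0, 0.0025, 0.0375, 0, 0.0167, 0], [0, 0.0025, 0.075, 0, 0.0167, 0], [0, 0.0025, 0.1, 0, 0.0167, 0], [0, 0.0025, 0.1125, 0, 0.0167, 0], [0, 0.0025, 0.1225, 0, 0.0167, 0], [0, 0.0025, 0.1275, 0, 0.0167, 0], [0, 0.0025, 0.1275, 0, 0.0167, 0], [0, 0.0025, 0.1275, 0, 0.0167, 0]]}}

```text
time: 12.65
eef_pos: [0.5733, 0.0249, 0.0179]
tool_rot: [[-0.935, -0.354, -0.023], [-0.354, 0.935, -0.009], [0.025, -0.001, -1.0]]
contact_force: [-0.4, -0.3, 0.2]
width: 0.467
grip_force: 30.0
```

>>> {"op": "drive_effector", "data": {"offsets": [[0, 0, 0.0025, 0, 0, 0], [0, 0, 0.005, 0, 0, 0], [0, 0, 0.005, 0, 0, 0], [0, 0, 0.005, 0, 0, 0]]}}

```text
time: 13.15
eef_pos: [0.5728, 0.0248, 0.0134]
tool_rot: [[-0.935, -0.354, -0.024], [-0.354, 0.935, -0.009], [0.026, -0.0, -1.0]]
contact_force: [-0.3, -0.1, -1.3]
width: 0.466
grip_force: 30.0
```

Run:
```python
from h import *
S,T=cam("side"),cam("top")
s=S["f"][150:270,170:320];t=T["f"][130:260,190:300]
cv2.imwrite("pics/c7.png",np.hstack([cv2.resize(s,(562,450),interpolation=2),cv2.resize(t,(238,281),interpolation=2) if 0 else cv2.copyMakeBorder(cv2.resize(t,(238,281),interpolation=2),0,169,0,0,0)]))
```

```text
(no output)
```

View pics/c7.png

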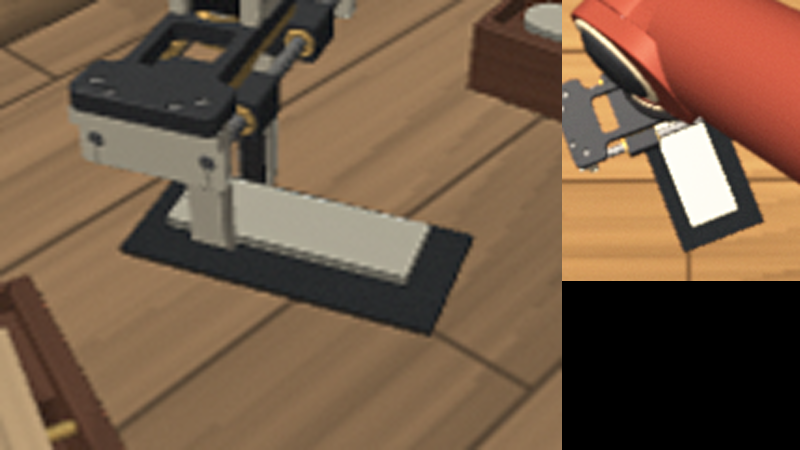

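The stone hovers a few mm above the mat, level and inside its outline. I creep down to touch.

In the tool's units: 0.004 m is 0.005, 0.002 m is 0.0025.

>>> {"op": "drive_effector", "data": {"offsets": [[0, 0, 0.0025, 0, 0, 0], [0, 0, 0.005, 0, 0, 0], [0, 0, 0.005, 0, 0, 0]]}}

```text
time: 13.62
eef_pos: [0.5725, 0.0247, 0.0091]
tool_rot: [[-0.935, -0.354, -0.025], [-0.354, 0.935, -0.01], [0.027, -0.0, -1.0]]
contact_force: [-0.5, -0.5, 0.0]
width: 0.47
grip_force: 30.0
```

>>> {"op": "drive_effector", "data": {"offsets": [[0, 0, 0.0019, 0, 0, 0], [0, 0, 0.0019, 0, 0, 0]]}}

```text
time: 13.88
eef_pos: [0.5726, 0.0247, 0.0078]
tool_rot: [[-0.935, -0.354, -0.025], [-0.354, 0.935, -0.01], [0.026, -0.0, -1.0]]
contact_force: [1.1, -0.3, -0.5]
width: 0.47
grip_force: 30.0
```

Run:
```python
from h import *
np.set_printoptions(precision=4,suppress=True)
T,S=cam("top"),cam("side")
g=cv2.cvtColor(T["f"],cv2.COLOR_BGR2GRAY)
seed=np.float32([[190+(a-562)/2.164,130+b/2.164] for a,b in((692,228),(737,210),(687,250),(762,220))]).reshape(-1,1,2)
c=cv2.cornerSubPix(g,seed.copy(),(3,3),(-1,-1),(3,30,.01)).reshape(-1,2); print(seed.reshape(-1,2),c)
m=np.array([.5408,.0105]);a=np.radians(20.65);R=np.array([[np.cos(a),-np.sin(a)],[np.sin(a),np.cos(a)]])
print("stone near corners in mat frame (want -65,+-22)",(plane(T,c[:2],.014)[:,:2]-m)@R*1e3,"mat corners (want -85,+-40)",(plane(T,c[2:],.005)[:,:2]-m)@R*1e3)
```

```text
[[250.0739 235.3604]
 [270.8688 227.0425]
 [247.7634 245.5268]
 [282.4214 231.6636]] [[249.8197 234.977 ]
 [270.9317 226.1656]
 [246.8446 247.0008]
 [282.7654 232.4534]]
stone near corners in mat frame (want -65,+-22) [[-66.2801  22.6548]
 [-65.0677 -22.6141]] mat corners (want -85,+-40) [[-85.8734  36.5357]
 [-84.724  -40.7316]]
```

In the tool's units: -0.001 m is -0.0013.

>>> {"op": "drive_effector", "data": {"offsets": [[0, -0.0013, 0.0013, 0, 0, 0], [0, -0.0013, 0.0013, 0, 0, 0]]}}

```text
time: 14.22
eef_pos: [0.573, 0.0235, 0.0068]
tool_rot: [[-0.935, -0.354, -0.024], [-0.353, 0.935, -0.01], [0.026, -0.0, -1.0]]
contact_force: [-0.1, 0.6, -1.4]
width: 0.471
grip_force: 30.0
```

>>> {"op": "drive_effector", "data": {"offsets": [[0, 0, 0.0013, 0, 0, 0], [0, 0, 0.0013, 0, 0, 0]]}}

```text
time: 14.48
eef_pos: [0.5729, 0.0237, 0.0058]
tool_rot: [[-0.935, -0.354, -0.025], [-0.354, 0.935, -0.01], [0.026, -0.0, -1.0]]
contact_force: [-0.0, -0.3, -1.9]
width: 0.469
grip_force: 30.0
```

In the tool's units: 0.0005 m is 0.0006.

```bash
sleep 0
```

>>> {"op": "drive_effector", "data": {"offsets": [[0, 0, 0.0006, 0, 0, 0], [0, 0, 0.0006, 0, 0, 0]]}}

```text
time: 14.72
eef_pos: [0.573, 0.0238, 0.0056]
tool_rot: [[-0.935, -0.354, -0.024], [-0.354, 0.935, -0.01], [0.026, -0.0, -1.0]]
contact_force: [-0.9, -0.2, 0.5]
width: 0.468
grip_force: 30.9
```

In the tool's units: 0.0007 m is 0.0009.

>>> {"op": "drive_effector", "data": {"offsets": [[0, 0, 0.0009, 0, 0, 0], [0, 0, 0.0009, 0, 0, 0]]}}

```text
time: 14.98
eef_pos: [0.573, 0.0238, 0.0055]
tool_rot: [[-0.935, -0.354, -0.024], [-0.354, 0.935, -0.01], [0.026, -0.001, -1.0]]
contact_force: [-1.4, 0.0, 4.5]
width: 0.467
grip_force: 33.1
```

Contact at 4.5 N. I release just clear of the stone, then rise.

The manual's scale: shifts go in shares of 0.8 m and turns go in shares of 90 degrees. Converting my numbers, -0.0005 m is -0.0006.

>>> {"op": "drive_effector", "data": {"offsets": [[0, 0, 0, 0, 0, 0], [0, 0, 0, 0, 0, 0], [0, 0, -0.0006, 0, 0, 0]], "aperture": 0.56}}

```text
time: 15.35
eef_pos: [0.5739, 0.0229, 0.0056]
tool_rot: [[-0.935, -0.353, -0.023], [-0.353, 0.936, -0.011], [0.025, -0.002, -1.0]]
contact_force: [0.7, -0.9, 1.9]
width: 0.56
grip_force: 0.8
```

>>> {"op": "drive_effector", "data": {"offsets": [[0, 0, -0.0125, 0, 0, 0], [0, 0, -0.0375, 0, 0, 0], [0, 0, -0.0875, 0, 0, 0], [0, 0, -0.15, 0, 0, 0], [0, 0, -0.2125, 0, 0, 0], [0, 0, -0.2125, 0, 0, 0]]}}

```text
time: 16.1
eef_pos: [0.5796, 0.0276, 0.1806]
tool_rot: [[-0.935, -0.355, -0.015], [-0.355, 0.935, -0.007], [0.016, -0.001, -1.0]]
contact_force: [0.8, -0.1, -1.5]
width: 0.561
grip_force: 0.0
```

```bash
python3 rel.py .45 -.35 .2 20 0
```

```text
shift [ 0.2553 -0.3071 -0.0149] rotvec [-0.09 -0.92  0.77] toolz [ 0.  0. -1.] j [ 24.2  39.7 -50.2  94.7  33.6  62.8  74.9] F [ 0.8 -0.1 -1.5]
```

Now I move aside, high over everything, and check the stone from both views.

In the tool's units: -0.307 m is -0.3838, 0.255 m is 0.3188.

>>> {"op": "drive_effector", "data": {"offsets": [[0.05, -0.0625, -0.0125, 0, 0, 0], [0.1, -0.125, -0.0188, 0, 0, 0], [0.3188, -0.3838, -0.0188, 0, 0, 0], [0.3188, -0.3838, -0.0188, 0, 0, 0], [0.3188, -0.3838, -0.0188, 0, 0, 0], [0.3188, -0.3838, -0.0188, 0, 0, 0], [0.3188, -0.3838, -0.0188, 0, 0, 0], [0.3188, -0.3838, -0.0188, 0, 0, 0], [0.3188, -0.3838, -0.0188, 0, 0, 0]]}}

```text
time: 17.23
eef_pos: [0.4484, -0.3494, 0.1969]
tool_rot: [[-0.934, -0.357, -0.024], [-0.357, 0.934, -0.008], [0.025, 0.001, -1.0]]
contact_force: [0.3, 0.1, 0.1]
width: 0.563
grip_force: 0.0
```

Run:
```python
from h import *
np.set_printoptions(precision=4,suppress=True)
T,S=cam("top"),cam("side")
def grey(c,lo):
    f=c["f"].astype(int); return (f.min(2)>lo)&(f.max(2)-f.min(2)<45)
cv2.imwrite("pics/c8.png",np.hstack([cv2.resize(S["f"][150:270,170:320],(450,360),interpolation=2),cv2.resize(T["f"][130:270,190:320],(334,360),interpolation=2)]))
m=np.array([.5408,.0105]);a=np.radians(20.65);R=np.array([[np.cos(a),-np.sin(a)],[np.sin(a),np.cos(a)]])
sT,sS=(int(x) for x in proj(T,[[.541,.0105,.012]])[0]),(int(x) for x in proj(S,[[.541,.0105,.012]])[0])
qt=quad(blob(grey(T,150),tuple(sT)));qs=match(T,qt,S,quad(blob(grey(S,110),tuple(sS))),.012)
print("tri",tri(T,qt,S,qs))
for c,q in((T,qt),(S,qs)): P=(plane(c,q,.012)[:,:2]-m)@R*1e3; print(P,P.mean(0))
```

```text
tri [[ 0.6101  0.0134  0.0095]
 [ 0.4887 -0.0343  0.0093]
 [ 0.4725  0.0082  0.0103]
 [ 0.5931  0.0547  0.0103]]
[[ 65.1122 -21.5942]
 [-65.2222 -23.4833]
 [-65.9034  21.7633]
 [ 64.0676  22.9221]] [-0.4864 -0.098 ]
[[ 64.5418 -18.6343]
 [-64.8147 -20.2815]
 [-64.0713  24.0076]
 [ 63.76    24.788 ]] [-0.146  2.47 ]
```

View pics/c8.png

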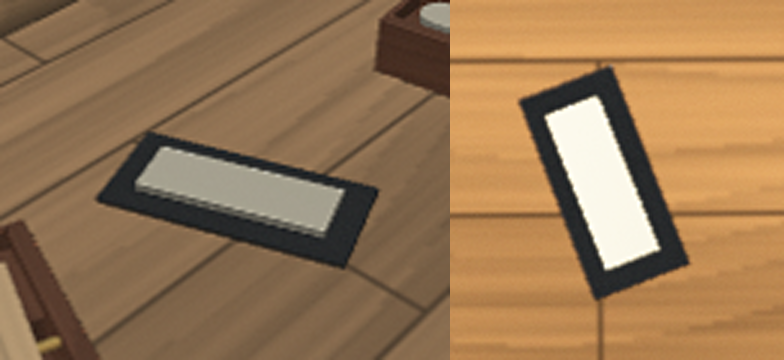

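Both views show the stone flat, within about 1–2 mm of the mat's centre and 1° of its axis. Its heights at the corners agree to 1 mm, and the robot is clear of it.

```bash
python3 -c "
from station import robot, telemetry, get_image
print(robot.hand_in())"
```

```text
the job is handed in; nothing more can be done
None
```

The square-ended stone was tipped up, lifted out, and laid flat and lengthwise about 1–2 mm from the mat's centre; the arm never went near the round stone, and I handed the job in at about 17 s (hand-in gave no verdict).

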